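# Fold out the prop of a tilt stand and set the vial rack on it

### The arm

A 6-joint arm with a two-finger parallel gripper is mounted at the origin on a cart in front of the work surface, level with it; the furniture and walls round the work are solid. World frame = base frame: x ahead of the robot, y to its left, z up, the work surface at z = 0. Lengths are in m, angles in rad, forces in N, time in s.
With the tool pointing down it reaches from about 0.375 to 0.975 m from the base axis. Payload 3.8 kg.
Tool frame: the origin (TCP) lies at the very end of the fingers, on their centre line; the grasp point (between the pads) lies 19 mm behind it; z points along the fingers, y is the direction in which the jaws open and shut (so a half turn about z gives the same grasp; the last joint's range is limited). The gripper opens to 85 mm and grips with 20 to 120 N. Pads are 22 mm wide; open, the fingers measure 114 mm over their backs; the gripper's body (76 mm by 85 mm) begins 54 mm behind the grasp point. The pads swing forward as they close: fully open they stand 13 mm farther back than shut.
Start: joints at [-1.183, 0.264, 1.604, -0, 1.274, -0.037], TCP at [0.278, -0.615, 0.231] pointing down, gripper open.
Joint ranges: [-2.63, 2.63], [-0.94, 2.18], [0.31, 2.57], [-1.31, 4.45], [0, 2.66], [-2.55, 2.55]. Speed limits (rad/s): [2.57, 2.57, 3.14, 3.14, 3.14, 3.14].

### API

Orientations are given as a rotation vector (axis times angle).
In Python, from workcell import status, read_camera, camera_info, order gives the robot as it stands.
- The arm moves only by the tool move_arm, never from a script. Its argument "deltas" is a list of rows, each a list of 3 entries, a list of its own where there are three numbers: the turn, a rotation vector about the world's x, y, z as a fraction of full scale, then the shift along the world's x, y, z as a fraction of full scale, then the closure, from -1 (fully open) to 1 (shut), so that 0 is half open. A call has 1 to 20 rows; each row is the pose to reach, as a shift and turn from the pose commanded when the call began; what a row does not reach only later rows make up. Full scale, the value 1, is 0.1 m for a shift and pi/2 rad for a turn. A row lasts 1/8 s, in which the tool goes at most 62.5 mm and 10.7 degrees, less where a joint would pass 70% of its speed; a pose out of reach is approached as far as the arm can. A call with a number of a shift or a turn outside -1 to 1 is refused whole. A call with a gripper value outside its range is refused whole. The fingers move at their own pace and stop on an object; "grip_force" is the grip in N (left out, the last holds). Time passes only in rows, so rows that repeat a pose let the fingers close. It gives the time, the measured TCP pose, the force and the opening at its end, in the units of the state.
- status.read_state(): the state, without advancing time (a new reading comes with each control period).
- read_camera(name): name is "scene" or "top"; returns (picture, depth): 400x640x3 uint8, red, green, blue; 400x640 float32, m along the optical axis (not along the pixel's ray), 0 where there is no reading.
- camera_info(name): a dict with "K" (3x3 intrinsics, pixels), "R" (3x3) and "t" (3): a world point X has camera coordinates R X + t. Camera axes: x right, y down, z forward; pixel columns grow to the right and rows downward; lengths in m; the calibration is good to about 2 mm. A picture is of the moment at which its call begins. camera_info takes no time and is no camera call.
- order.finish_job(): hands the job in, once; it reports no verdict.
The state is a dict: "time": time; "q": joint angles; "joint_vel": joint speeds; "joint_torque": joint torques, N m; "tool_pos": TCP position; "tcp_rot": TCP orientation; "wrist_force": force on the tool from outside, world axes, zero at the start; "torque": the same for the moment, N m; "width": opening from 0.0 (shut) to 1.0 (fully open).
Only numpy, scipy, OpenCV 4.12 (cv2) and the standard library are available. Lean on these libraries where they do the work, as an engineer would, in place of code of your own. Each camera call takes 0.05 s, during which the arm holds its last target. There are 200 camera calls.

### The job

Set up the tilt stand for the empty blue vial rack: first swing the stand's folded prop up and over past upright, so that it stays open against its stop by itself when you let go. Then draw the rack by its exposed end straight out from under the low riser shelf until all of it is clear, put it down flat on the bench and let go of it; take it again at its middle and set it, without dropping it, on the stand between the guides, one end resting on the white ledge close to the end stop and the other end up on the orange bar of the open prop, leaving the bottle, beaker, timer and marker where they are.

Things in the scene. Friction and masses are not known exactly. Their poses are not given: they have to be found in the camera images.
- stand: Tilt stand, fixed. Origin: underside, middle line, z up; x runs from its low end to its high end, y across. Aluminium base plate 210 x 100 mm (x -105 to 105), top at z 8. Prop hinge axis along y at x 27, z 22, between two dark lugs (y 39 to 46 on either side, below z 33).
- seat (a point): Point of the stand where the underside centre of a correctly seated rack lies: stand x -8, y 0, z 52 mm; axes as the stand's. The seated rack's long axis lies in the stand's x-z plane and rises 0.30 rad towards the stand's +x.
- ledge (a point): Middle of the top of the white ledge where it meets the end stop: stand x -80, z 30 mm; axes as the stand's. The ledge reaches 25 mm from here towards +x; the end stop's face leans 0.30 rad away to -x, square to the seated rack, 24 mm high; two side cheeks (x -97 to -55, inner faces at y +-31.5 mm) rise 30 mm above it.
- prop (a joint): Angle of the prop about its hinge (rad). 0: folded level, bar towards the low end. pi/2: upright. 1.885: its stop, leaning 0.31 rad past upright towards the stand's +x. Swings freely, little friction, 90 g: short of upright it falls back to 0, past upright it falls on to the stop and stays.
- prop_bar (a point): Middle of the prop's orange cross bar: round, 10 mm thick, 63 mm long along stand y, 42 mm from the hinge axis. Folded: stand x -15, z 22, 30 mm or more free on both sides along x; open: x 40, z 62. Steel side plates 4 mm thick, 14 wide, at y +-31.5 to +-35.5 carry it and reach 30 mm beyond it as flared horns that guide the rack.
- riser: Low riser shelf, fixed, 130 deep (x) x 104 wide (y) x 58 mm high, white top board 8 mm thick (x -65 to 65), grey side walls (x -60 to 60), back wall at x 52 to 60, no floor, open towards its -x. Passage 76 mm wide, 50 mm high. Origin: underside centre, z up.
- rack: Blue open bar rack, empty, 56 x 150 x 40 mm, about 0.22 kg. Origin: centre of underside, z up, y along its length. Floor plate to z 6, end plates 5 mm thick, top bars at z 29 to 34 along both long sides (outer faces x +-28), open between. Grasp across the 56 mm at the top bars. Starts on the bench in the riser, along the riser's x, 36 to 48 mm of one end sticking out.
- bottle: Brown reagent bottle with a white cap, 52 x 105 mm, loose. Origin: centre of its underside. To be left alone.
- beaker: Clear plastic beaker, 66 mm wide, 85 mm high, loose. Origin: centre of its underside. To be left alone.
- timer: White lab timer, 62 x 62 x 21 mm, loose. Origin: centre of its underside. To be left alone.
- marker: Blue and white felt marker, 14 x 126 x 12 mm, lying, loose. Origin: centre of its underside, y along it. To be left alone.

How it is judged:
On the way, in this order (a step that is already met when the one before it is completed fails the run):
1. the prop is past upright at its stop (over 1.8 rad), at rest, with the fingers touching nothing (value of joint prop above 1.8 rad and velocity of joint prop below 0.1 rad/s and contact force between the fingers and anything else below 0.3 N), for 0.3 s.
2. the rack is wholly out of the riser (its centre more than 142 mm on the riser's -x side), flat on the bench and let go (x of rack in the frame of riser below -0.142 m and angle between rack's own z axis and vertical below 0.05 rad and height (world z) of rack below 0.004 m and linear speed of rack below 0.02 m/s and contact force between the fingers and anything else below 0.3 N), for 0.3 s.
At the end, for the whole second after the job is handed in: The prop stands open at its stop (over 1.8 rad). The rack rests, at rest and released, on ledge and prop: underside centre at stand x -16 to 8 mm, y within 8 mm, z 44 to 62 mm; tilted 0.24 to 0.36 rad lengthwise only (0.07 rad sideways), its long axis along the stand (value of joint prop above 1.8 rad and x of rack in the frame of stand between -0.016 and 0.008 m and y of rack in the frame of stand between -0.008 and 0.008 m and z of rack in the frame of stand between 0.044 and 0.062 m and angle between rack's own z axis and vertical between 0.24 and 0.36 rad and angle between the y axis of rack and the x axis of stand, either way round between 0.24 and 0.37 rad and angle between rack's own x axis and vertical between 1.5 and 1.64 rad and linear speed of rack below 0.02 m/s); the robot touches nothing.
It fails at once if the rack is dropped (falls faster than 0.4 m/s untouched by the fingers) (linear speed of rack above 0.4 m/s and contact force between the fingers and rack below 0.05 N).
It fails at once if the bottle is pushed more than 30 mm or knocked over (distance of bottle from where it was at the start of the episode above 0.03 m or angle between bottle's own z axis and vertical above 0.6 rad).
It fails at once if the beaker is pushed more than 30 mm or knocked over (distance of beaker from where it was at the start of the episode above 0.03 m or angle between beaker's own z axis and vertical above 0.6 rad).
It fails at once if the timer is pushed more than 30 mm or knocked over (distance of timer from where it was at the start of the episode above 0.03 m or angle between timer's own z axis and vertical above 0.6 rad).
It fails at once if the marker is pushed more than 30 mm or knocked over (distance of marker from where it was at the start of the episode above 0.03 m or angle between marker's own z axis and vertical above 0.6 rad).
It also fails if it takes over 72 s, if anything falls off the work surface, if the arm or the gripper's body presses on something with over 40 N, if the wrist force passes 120 N, or if a joint passes its speed limit or range.

## Working session

There is one attempt and no reset: what is moved stays moved. The work goes in short steps, Python scripts to look and compute and a tool call to move; the robot and the scene stay as the last step left them, time stands still between calls to the robot, and variables do not carry over. Pictures are saved under pics/ and viewed, about 8 in all and at most 12, crops included, and the job is handed in when it is done.

Besides the shell and the picture viewer there is one more tool, called after "Request:" by a JSON object that holds its "api" and its "payload". move_arm: Moves the arm, as the interface text tells. Its arguments: {"type":"object","properties":{"deltas":{"type":"array","items":{"type":"array"}},"grip_force":{"type":"number"}},"required":["deltas"]}

```bash
ls; mkdir -p pics
cat > h.py <<'E'
import numpy as np, cv2
from workcell import status, read_camera, camera_info, order
def cloud(name):
    im,d=read_camera(name); c=camera_info(name); K,R,t=map(np.array,(c['K'],c['R'],c['t']))
    v,u=np.mgrid[:400,:640]; P=np.stack([(u-K[0,2])/K[0,0]*d,(v-K[1,2])/K[1,1]*d,d],-1)
    W=(P-t.ravel())@R; W[d==0]=np.nan
    return im,W
E
python3 - <<'E'
from h import *
a=[]
for n in ("scene","top"):
    im,W=cloud(n); np.savez(f'{n}0.npz',im=im,W=W); cv2.imwrite(f'pics/{n}0.png',im[...,::-1]); c=camera_info(n); print(n,c['K'],c['R'],c['t'])
    print(W[200,320],W[20,20],W[380,620])
print(status.read_state())
E
```

```text
pics
scene [[496.8717712    0.         325.92904849]
 [  0.         496.8717712  196.51910446]
 [  0.           0.           1.        ]] [[-0.74699426 -0.66479507 -0.00686197]
 [-0.45375209  0.51734604 -0.72557709]
 [ 0.48591008 -0.53888829 -0.68810668]] [0.34700147 0.28758924 1.52879458]
[ 5.4266737e-01 -5.5093951e-02  1.1752543e-04] [0.94555029 0.53813927 0.76313768] [-0.61935689 -0.68885455 -0.80224271]
top [[494.08842717   0.         317.01475825]
 [  0.         494.08842717 200.07614306]
 [  0.           0.           1.        ]] [[ 0.00137779 -0.99999785 -0.00154937]
 [-0.98943047 -0.00113856 -0.14500364]
 [ 0.14500156  0.00173278 -0.98942991]] [-0.0268688   0.51286749  1.36369242]
[ 0.51833783 -0.03483956  0.00185758] [0.91902868 0.69952709 0.29425565] [-0.1334434  -1.29317761 -0.73219609]
{'time': 0.1, 'q': array([-1.18292147e+00,  2.64683302e-01,  1.60524454e+00, -2.63662911e-05,
        1.27369758e+00, -3.69291404e-02]), 'joint_vel': array([-1.79071565e-04, -9.62940163e-05, -3.61761072e-03,  1.53000379e-04,
        1.55997054e-03, -8.40783122e-04]), 'joint_torque': array([ 8.36709241e-04, -5.16706896e+01, -3.68591273e+01,  6.87973582e-06,
        6.27771937e-03,  1.25227359e-06]), 'tool_pos': array([ 0.27791779, -0.61440481,  0.23007899]), 'tcp_rot': array([-3.06903792e+00, -6.61865373e-01,  5.96028488e-04]), 'wrist_force': array([-0.41496851, -0.32577273, -0.28507131]), 'torque': array([ 0.00814951, -0.03717481,  0.02620781]), 'width': 1.0034243510130834}
```

View pics/scene0.png

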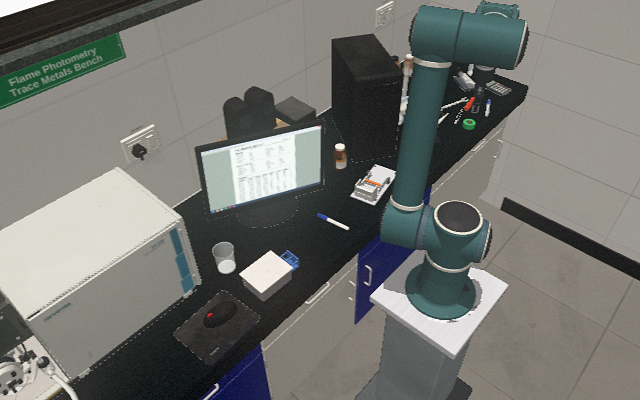

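View pics/top0.png

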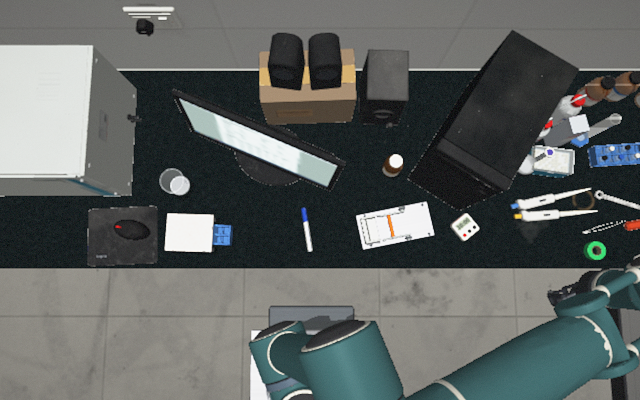

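The top view shows the riser at (190,232) with the blue rack end sticking out right at (222,234). The stand is at (395,225) with its orange bar at (391,227), and the marker is at (307,229) between them. The timer is at (465,226), the bottle at (393,163) and the beaker at (174,181). Next I'll measure and look at a crop.

```bash
cat > m.py <<'E'
from h import *
c=np.load('top0.npz'); im,W=c['im'],c['W']
hsv=cv2.cvtColor(im,cv2.COLOR_RGB2HSV)
def region(m,x0,x1,y0,y1):
    o=np.zeros(m.shape,bool); o[y0:y1,x0:x1]=m[y0:y1,x0:x1]; return o
def rep(name,m):
    P=W[m]; P=P[~np.isnan(P).any(1)]
    (cx,cy),(w,h),a=cv2.minAreaRect(P[:,:2].astype(np.float32)*1000); 
    print(name,m.sum(),'rect',np.round([cx,cy,w,h,a],1),'med',np.round(np.median(P,0)*1000,1),'z5-95',np.round(np.percentile(P[:,2],[5,50,95])*1000,1))
white=(hsv[...,1]<60)&(hsv[...,2]>130)
rep('riser',region(white&(W[...,2]>.045),155,225,205,260))
rep('rack',region((hsv[...,0]>95)&(hsv[...,0]<125)&(hsv[...,1]>110)&(W[...,2]>.01),205,245,210,260))
rep('stand',region((W[...,2]>.004),350,440,195,255))
rep('standwhite',region(white,350,440,195,255))
rep('bar',region((hsv[...,0]>3)&(hsv[...,0]<22)&(hsv[...,1]>120),380,402,210,245))
rep('marker',region(W[...,2]>.005,295,320,200,258))
rep('timer',region(W[...,2]>.01,448,485,208,245))
rep('bottle',region(W[...,2]>.02,378,410,148,180))
rep('beaker',region(W[...,2]>.02,155,195,165,200))
A=cv2.resize(im[190:260,345:490],None,fx=5,fy=5,interpolation=cv2.INTER_CUBIC)
B=cv2.resize(im[190:260,150:250],None,fx=3,fy=3,interpolation=cv2.INTER_CUBIC)
out=np.zeros((350+210,725,3),np.uint8); out[:350]=A; out[350:,:300]=B
s=np.load('scene0.npz')['im']; out[350:,310:]=cv2.resize(s[158:203,345:405],None,fx=6.9,fy=4.67)[:210,:415] if 0 else 0
C=cv2.resize(s[155:207,342:406],None,fx=4,fy=4,interpolation=cv2.INTER_CUBIC); out[350:350+208,310:310+256]=C
cv2.imwrite('pics/crop1.png',out[...,::-1])
# height map along stand midline
for u in range(354,438,3): print(u,np.round(W[int(226-(u-395)*.13),u]*1000),end=' ')
E
python3 m.py
```

```text
riser 1727 rect [418.9 328.4 131.2 104.1  87.7] med [417.7 327.9  57.2] z5-95 [52.5 57.2 62.1]
rack 196 rect [414.6 242.5  52.7  55.9  87.4] med [414.2 238.1  33.4] z5-95 [11.6 33.4 40.3]
stand 2458 rect [ 4.476e+02 -2.502e+02  1.707e+02  2.590e+02  1.000e-01] med [ 443.3 -248.4    8.9] z5-95 [ 4.5  8.9 50.5]
standwhite 2459 rect [ 446.1 -249.5  102.1  211.1   11.4] med [ 444.9 -251.2    8.4] z5-95 [ 2.   8.4 49.6]
bar 65 rect [ 442.6 -234.5   60.7    8.5   12.6] med [ 443.7 -233.5   24.4] z5-95 [10.7 24.4 30.2]
marker 238 rect [435.6   1.5  67.3 161.9  87.9] med [432.9   2.4  10.5] z5-95 [ 5.5 10.5 16.1]
timer 469 rect [ 451.1 -440.2   91.6   61.3   40.1] med [ 440.9 -447.3   17.5] z5-95 [12.5 17.5 24.5]
bottle 347 rect [ 598.7 -254.3   85.9   45.4   56.4] med [ 602.7 -236.4   85. ] z5-95 [ 29.8  85.  107. ]
beaker 391 rect [560.3 373.9  65.8  64.2  46.1] med [563.2 382.8  61.7] z5-95 [22.8 61.7 85.9]
354 [ 428. -133.    3.] 357 [ 431. -141.    6.] 360 [ 431. -150.    7.] 363 [ 429. -157.   27.] 366 [ 429. -162.   57.] 369 [ 431. -173.   31.] 372 [ 435. -182.   27.] 375 [ 435. -191.   27.] 378 [ 437. -202.    5.] 381 [ 439. -210.    5.] 384 [ 439. -219.    8.] 387 [ 440. -228.    3.] 390 [ 440. -232.   32.] 393 [ 442. -245.    5.] 396 [ 445. -253.   12.] 399 [ 445. -261.   13.] 402 [ 445. -271.    7.] 405 [ 448. -280.    6.] 408 [ 448. -288.    8.] 411 [ 451. -297.    5.] 414 [ 451. -305.   11.] 417 [ 451. -313.   10.] 420 [ 454. -323.    8.] 423 [ 454. -332.    5.] 426 [ 457. -340.    6.] 429 [ 457. -348.    9.] 432 [ 458. -359.   -1.] 435 [ 462. -370.  -11.]
```

View pics/crop1.png

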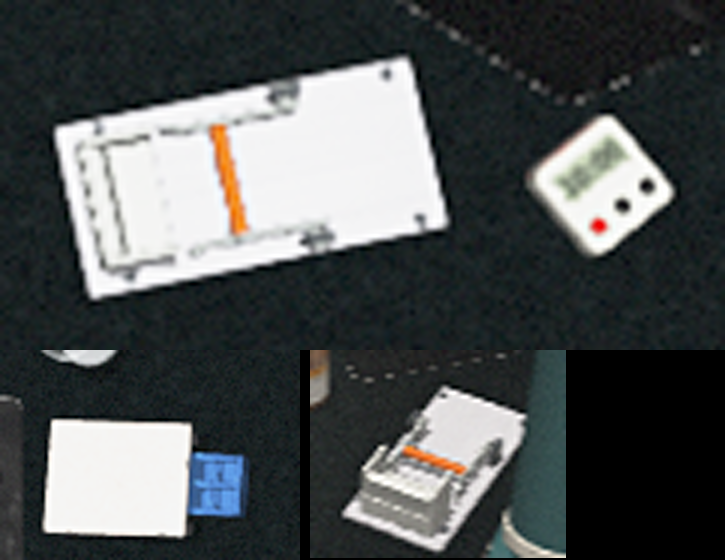

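The measurements agree: stand centre is (0.446,-0.2495) with its +x at azimuth -78.6°, and the bar is at (0.443,-0.2345). The riser opens towards -y with the rack end at y≈0.217. I'll go to the prop bar first.

Request:
{"api": "move_arm", "payload": {"deltas": [[[0,0,-0.05],[0.14,0.33,0],0.5],[[0,0,-0.1],[0.28,0.66,0],0.5],[[0,0,-0.143],[0.42,1,0],0.5]], "grip_force": 25}}

```text
time: 0.48
tool_pos: [0.3202, -0.5138, 0.2305]
tcp_rot: [-3.125, -0.309, 0.001]
wrist_force: [-0.1, 0.7, 0.7]
width: 0.374
```

Request:
{"api": "move_arm", "payload": {"deltas": [[[0,0,0],[0.14,0.33,0],0.5],[[0,0,0],[0.28,0.66,0],0.5],[[0,0,0],[0.42,1,0],0.5]]}}

```text
time: 0.85
tool_pos: [0.3623, -0.4136, 0.2307]
tcp_rot: [-3.125, -0.313, 0.001]
wrist_force: [-0.3, 0.1, 0.8]
width: 0.254
```

Request:
{"api": "move_arm", "payload": {"deltas": [[[0,0,0],[0.14,0.33,-0.2],0.5],[[0,0,0],[0.28,0.66,-0.4],0.5],[[0,0,0],[0.42,1,-0.6],0.5]]}}

```text
time: 1.23
tool_pos: [0.4043, -0.3137, 0.1704]
tcp_rot: [-3.126, -0.314, 0.0]
wrist_force: [-0.5, 0.3, 0.8]
width: 0.255
```

Request:
{"api": "move_arm", "payload": {"deltas": [[[0,0,0],[0.2,0.4,-0.3],0.5],[[0,0,0],[0.39,0.8,-0.6],0.5],[[0,0,0],[0.39,0.8,-0.7],0.5],[[0,0,0],[0.39,0.8,-0.7],0.5]]}}

```text
time: 1.72
tool_pos: [0.4424, -0.2347, 0.1003]
tcp_rot: [-3.125, -0.315, 0.003]
wrist_force: [-0.4, -0.3, 0.1]
width: 0.253
```

Run:
```python
from h import *
s,_=cloud('scene'); t,_=cloud('top')
A=cv2.resize(s[100:220,310:430],None,fx=4,fy=4,interpolation=cv2.INTER_CUBIC)
B=cv2.resize(t[170:270,350:430],None,fx=4,fy=4,interpolation=cv2.INTER_CUBIC)
o=np.zeros((480,800,3),np.uint8); o[:,:480]=A; o[:400,480:]=B
cv2.imwrite('pics/p2.png',o[...,::-1])
```

```text
(no output)
```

View pics/p2.png

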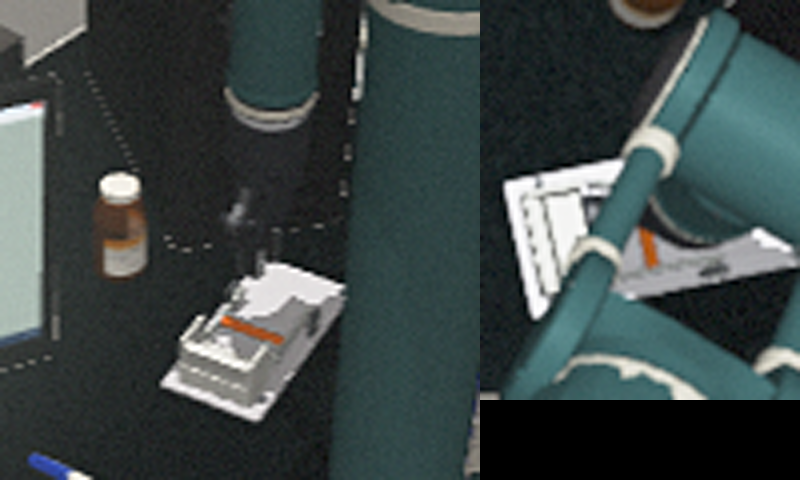

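The scene view shows the fingers (crop 265,255) hanging above the stand and the orange bar (250,330) clear below them. I'll lower the tool over the bar.

Request:
{"api": "move_arm", "payload": {"deltas": [[[0,0,0],[0,0,-0.3],0.5],[[0,0,0],[0,0,-0.6],0.5],[[0,0,0],[0,0,-0.8],0.5],[[0,0,0],[0,0,-0.87],0.5],[[0,0,0],[0,0,-0.87],0.5]]}}

```text
time: 2.45
tool_pos: [0.4434, -0.2359, 0.0149]
tcp_rot: [3.126, 0.312, 0.001]
wrist_force: [0.7, -0.2, 0.0]
width: 0.251
```

Request:
{"api": "move_arm", "payload": {"deltas": [[[0,0,0],[0,0,0],1],[[0,0,0],[0,0,0],1],[[0,0,0],[0,0,0],1],[[0,0,0],[0,0,0],1]]}}

```text
time: 2.95
tool_pos: [0.4437, -0.2347, 0.0154]
tcp_rot: [-3.126, -0.314, -0.001]
wrist_force: [-1.3, 4.9, 6.2]
width: 0.099
```

Request:
{"api": "move_arm", "payload": {"deltas": [[[0,0,0],[0.002,-0.008,0.083],1],[[0,0,0],[0.007,-0.032,0.164],1],[[0,0,0],[0.014,-0.072,0.237],1],[[0,0,0],[0.025,-0.124,0.3],1],[[0,0,0],[0.038,-0.189,0.353],1],[[0,0,0],[0.053,-0.263,0.39],1],[[0,0,0],[0.069,-0.342,0.414],1],[[0,0,0],[0.086,-0.423,0.42],1],[[0,0,0],[0.102,-0.505,0.41],1],[[0,0,0],[0.102,-0.505,0.41],1]]}}

```text
time: 4.2
tool_pos: [0.4542, -0.287, 0.0561]
tcp_rot: [3.124, 0.313, 0.002]
wrist_force: [-0.9, 0.9, 5.6]
width: 0.104
```

Request:
{"api": "move_arm", "payload": {"deltas": [[[0,0,0],[0,0,0],0.5],[[0,0,0],[0,0,0],0.3],[[0,0,0],[0.006,-0.03,0],0.3],[[0,0,0],[0.006,-0.03,0.15],0.3],[[0,0,0],[0.006,-0.03,0.5],0.3],[[0,0,0],[0.006,-0.03,1],0.3]]}}

```text
time: 4.95
tool_pos: [0.453, -0.2878, 0.1557]
tcp_rot: [-3.124, -0.314, 0.004]
wrist_force: [1.2, -0.5, -0.2]
width: 0.349
```

Request:
{"api": "move_arm", "payload": {"deltas": [[[0,0,0],[-0.1,0.3,0.2],-1],[[0,0,0],[-0.2,0.7,0.2],-1],[[0,0,0],[-0.2,1,0.2],-1]]}}

```text
time: 5.32
tool_pos: [0.4337, -0.1876, 0.1769]
tcp_rot: [3.125, 0.313, 0.003]
wrist_force: [0.3, 0.2, -0.1]
width: 0.958
```

Run:
```python
from h import *
s,Ws=cloud('scene'); t,W=cloud('top')
A=cv2.resize(s[130:220,330:420],None,fx=5,fy=5,interpolation=cv2.INTER_CUBIC)
B=cv2.resize(t[170:270,340:430],None,fx=3.8,fy=3.8,interpolation=cv2.INTER_CUBIC)
o=np.zeros((450,800,3),np.uint8); o[:,:450]=A; o[:B.shape[0],450:450+B.shape[1]]=B
cv2.imwrite('pics/p3.png',o[...,::-1])
for im,w,b in ((s,Ws,(155,207,342,406)),(t,W,(195,255,350,440))):
    h=cv2.cvtColor(im,cv2.COLOR_RGB2HSV); m=(h[...,0]>3)&(h[...,0]<22)&(h[...,1]>120); k=np.zeros_like(m); k[b[0]:b[1],b[2]:b[3]]=m[b[0]:b[1],b[2]:b[3]]
    print(k.sum(),np.nanmedian(w[k],0) if k.any() else '')
```

```text
49 [ 0.46020301 -0.28629589  0.06608402]
0
```

View pics/p3.png

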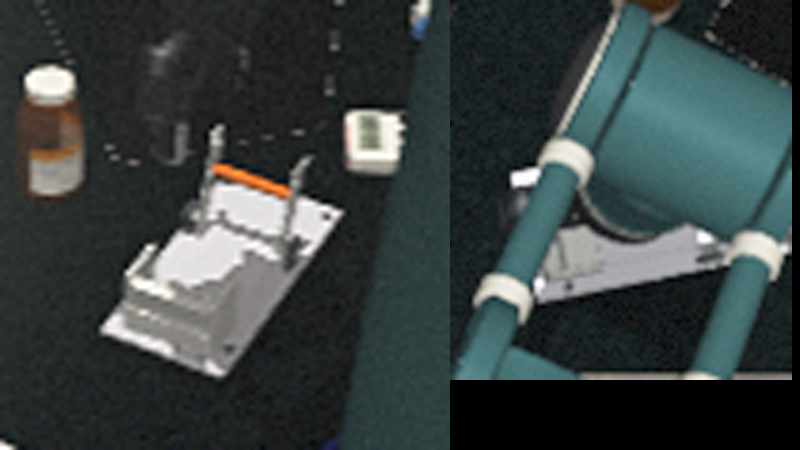

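The prop stands open, with the bar at (250,180) in the crop. On to the rack end.

Request:
{"api": "move_arm", "payload": {"deltas": [[[0,0,0.1],[0,0.4,0],-1],[[0,0,0.21],[-0.02,0.7,0],-1],[[0,0,0.32],[-0.05,1,0],-1]]}}

```text
time: 5.8
tool_pos: [0.4295, -0.0884, 0.1762]
tcp_rot: [2.946, 1.089, 0.002]
wrist_force: [0.1, 1.1, -0.2]
width: 0.995
```

Request:
{"api": "move_arm", "payload": {"deltas": [[[0,0,0.1],[0,0.4,0],-1],[[0,0,0.21],[-0.02,0.7,0],-1],[[0,0,0.32],[-0.05,1,0],-1]]}}

```text
time: 6.18
tool_pos: [0.4247, 0.0118, 0.1762]
tcp_rot: [2.582, 1.787, 0.002]
wrist_force: [-0.1, -0.0, -0.4]
width: 1.003
```

Request:
{"api": "move_arm", "payload": {"deltas": [[[0,0,0.1],[0,0.4,0],-1],[[0,0,0.206],[-0.02,0.7,0],-1],[[0,0,0.206],[-0.05,1,0],-1]]}}

```text
time: 6.55
tool_pos: [0.4199, 0.1121, 0.1762]
tcp_rot: [2.265, 2.175, 0.002]
wrist_force: [-0.6, -1.1, 0.5]
width: 1.0
```

Request:
{"api": "move_arm", "payload": {"deltas": [[[0,0,0],[0,0.4,0],-1],[[0,0,0],[-0.02,0.8,0],-1],[[0,0,0],[-0.04,1,0],-1]]}}

```text
time: 6.92
tool_pos: [0.4159, 0.213, 0.1762]
tcp_rot: [2.265, 2.176, 0.002]
wrist_force: [0.2, 0.3, -0.0]
width: 1.003
```

Request:
{"api": "move_arm", "payload": {"deltas": [[[0,0,0],[0,0.19,-0.3],-1],[[0,0,0],[0,0.19,-0.6],-1],[[0,0,0],[0,0.19,-0.8],-1],[[0,0,0],[0,0.19,-0.8],-1]]}}

```text
time: 7.42
tool_pos: [0.4143, 0.2296, 0.0941]
tcp_rot: [-2.267, -2.174, 0.005]
wrist_force: [-0.9, -0.3, 0.5]
width: 1.002
```

Run:
```python
from h import *
s,Ws=cloud('scene'); t,W=cloud('top')
for im,w,b in ((s,Ws,(230,310,225,320)),(t,W,(205,262,200,250))):
    h=cv2.cvtColor(im,cv2.COLOR_RGB2HSV); m=(h[...,0]>95)&(h[...,0]<125)&(h[...,1]>110)&(w[...,2]>.024)&(w[...,2]<.045); k=np.zeros_like(m); k[b[0]:b[1],b[2]:b[3]]=m[b[0]:b[1],b[2]:b[3]]
    print(k.sum(),np.round(np.nanpercentile(w[k],[3,50,97],axis=0)*1000) if k.any() else '')
A=cv2.resize(s[190:310,210:330],None,fx=4,fy=4,interpolation=cv2.INTER_CUBIC)
B=cv2.resize(t[170:270,180:260],None,fx=4,fy=4,interpolation=cv2.INTER_CUBIC)
o=np.zeros((480,800,3),np.uint8); o[:,:480]=A; o[:400,480:]=B
cv2.imwrite('pics/p4.png',o[...,::-1])
```

```text
92 [[386. 218.  27.]
 [413. 227.  35.]
 [442. 249.  43.]]
59 [[388. 216.  26.]
 [414. 219.  36.]
 [439. 226.  43.]]
```

View pics/p4.png

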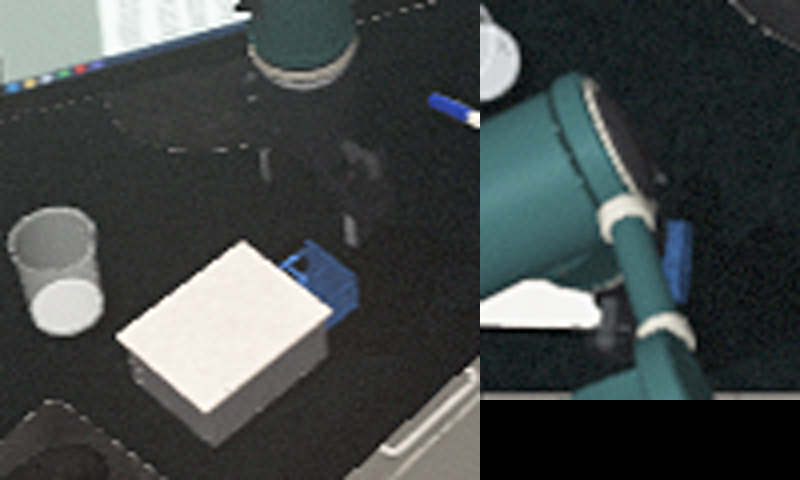

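The rack end (crop 330,275) lies between the open fingers, centred at x≈414 with its end at y≈217. I'll descend and grip.

Request:
{"api": "move_arm", "payload": {"deltas": [[[0,0,0],[0,0,-0.3],-1],[[0,0,0],[0,0,-0.6],-1],[[0,0,0],[0,0,-0.8],-1],[[0,0,0],[0,0,-0.84],-1],[[0,0,0],[0,0,-0.84],-1]]}}

```text
time: 8.15
tool_pos: [0.4161, 0.2309, 0.0124]
tcp_rot: [2.267, 2.174, 0.003]
wrist_force: [0.2, 0.1, -0.0]
width: 0.999
```

Request:
{"api": "move_arm", "payload": {"deltas": [[[0,0,0],[0,0,0],0.2],[[0,0,0],[0,0,0],1],[[0,0,0],[0,0,0],1],[[0,0,0],[0,0,0],1],[[0,0,0],[0,0,0],1]], "grip_force": 30}}

```text
time: 8.78
tool_pos: [0.416, 0.231, 0.0126]
tcp_rot: [2.266, 2.174, 0.003]
wrist_force: [-0.9, -0.2, 6.2]
width: 0.651
```

Request:
{"api": "move_arm", "payload": {"deltas": [[[0,0,0],[-0.004,-0.1,0],1],[[0,0,0],[-0.01,-0.25,0],1],[[0,0,0],[-0.016,-0.4,0],1],[[0,0,0],[-0.022,-0.55,0],1],[[0,0,0],[-0.028,-0.7,0],1],[[0,0,0],[-0.034,-0.85,0],1],[[0,0,0],[-0.04,-1,0],1]]}}

```text
time: 9.65
tool_pos: [0.4127, 0.1306, 0.0126]
tcp_rot: [2.268, 2.173, 0.006]
wrist_force: [0.1, 5.9, 7.0]
width: 0.644
```

Request:
{"api": "move_arm", "payload": {"deltas": [[[0,0,0],[-0.005,-0.13,0],1],[[0,0,0],[-0.009,-0.23,0],1],[[0,0,0],[-0.009,-0.23,0],1],[[0,0,0],[-0.009,-0.23,0],0.2],[[0,0,0],[-0.009,-0.23,0],-1],[[0,0,0],[-0.009,-0.23,0],-1],[[0,0,0],[-0.009,-0.23,0],-1],[[0,0,0],[-0.009,-0.23,0.2],-1],[[0,0,0],[-0.009,-0.23,0.6],-1],[[0,0,0],[-0.009,-0.23,1],-1]]}}

```text
time: 10.9
tool_pos: [0.4092, 0.1073, 0.1116]
tcp_rot: [-2.266, -2.174, 0.003]
wrist_force: [0.1, -0.0, 0.4]
width: 1.001
```

Request:
{"api": "move_arm", "payload": {"deltas": [[[0,0,0],[0,-0.3,0.3],-1],[[0,0,0],[0,-0.6,0.6],-1],[[0,0,0],[0,-1,0.6],-1],[[0,0,0],[0,-1,0.6],-1]]}}

```text
time: 11.4
tool_pos: [0.41, 0.0057, 0.1715]
tcp_rot: [2.27, 2.17, -0.0]
wrist_force: [-0.1, 0.7, 0.3]
width: 0.999
```

Run:
```python
from h import *
s,Ws=cloud('scene'); t,W=cloud('top')
for im,w,b in ((s,Ws,(190,310,240,320)),(t,W,(195,262,200,290))):
    h=cv2.cvtColor(im,cv2.COLOR_RGB2HSV); m=(h[...,0]>95)&(h[...,0]<125)&(h[...,1]>110)&(w[...,2]>.020)&(w[...,2]<.05); k=np.zeros_like(m); k[b[0]:b[1],b[2]:b[3]]=m[b[0]:b[1],b[2]:b[3]]
    print(k.sum(),np.round(np.nanpercentile(w[k],[2,50,98],axis=0)*1000) if k.any() else '',cv2.minAreaRect(w[k][:,:2].astype(np.float32)*1000))
    # row angle fit
    y=w[k]; print(np.round(np.polyfit(y[:,1],y[:,0],1),4))
A=cv2.resize(s[190:310,210:330],None,fx=4,fy=4,interpolation=cv2.INTER_CUBIC)
B=cv2.resize(t[170:270,200:280],None,fx=4,fy=4,interpolation=cv2.INTER_CUBIC)
o=np.zeros((480,800,3),np.uint8); o[:,:480]=A; o[:400,480:]=B
cv2.imwrite('pics/p5.png',o[...,::-1])
```

```text
341 [[385.  95.  23.]
 [413. 177.  35.]
 [442. 244.  44.]] ((424.5888366699219, 129.07679748535156), (81.0519027709961, 241.5016326904297), 10.266180992126465)
[-0.0547  0.4232]
369 [[386. 129.  27.]
 [414. 190.  33.]
 [442. 242.  41.]] ((413.5951232910156, 182.25723266601562), (122.13279724121094, 55.97999572753906), 87.61050415039062)
[0.0292 0.4081]
```

View pics/p5.png

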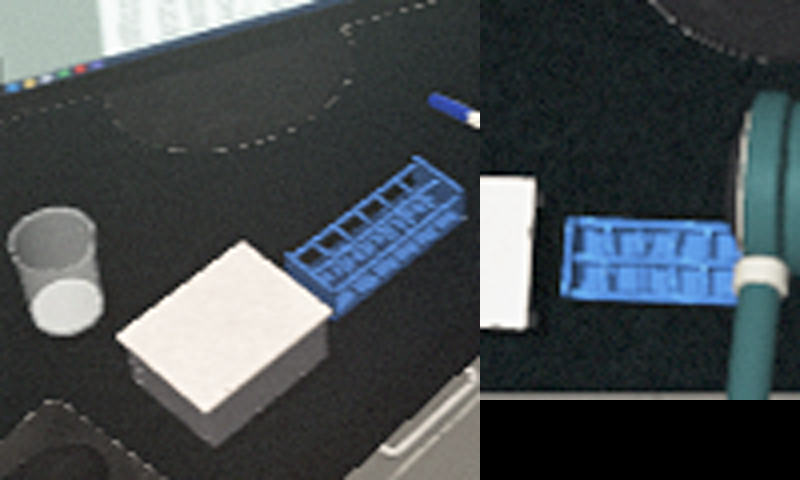

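The rack is fully out: its near end is at y≈244, so its centre is at (0.413,0.1695), about 159 mm out on the riser's -x side. It lies flat, and I've let go of it. Next I'll grasp it at the middle.

Request:
{"api": "move_arm", "payload": {"deltas": [[[0,0,0],[0,0.4,0],-1],[[0,0,0],[0,0.8,0],-1],[[0,0,0],[0.02,1,0],-1]]}}

```text
time: 11.88
tool_pos: [0.4111, 0.1101, 0.1705]
tcp_rot: [-2.263, -2.177, 0.001]
wrist_force: [1.0, 0.3, 0.1]
width: 0.998
```

Request:
{"api": "move_arm", "payload": {"deltas": [[[0,0,0],[0,0.35,-0.1],-1],[[0,0,0],[0.02,0.64,-0.5],-1],[[0,0,0],[0.02,0.64,-0.9],-1],[[0,0,0],[0.02,0.64,-0.9],-1]]}}

```text
time: 12.38
tool_pos: [0.4096, 0.1715, 0.0775]
tcp_rot: [-2.261, -2.175, 0.014]
wrist_force: [-0.5, -0.1, -0.4]
width: 1.0
```

```bash
python3 -c "
from h import *
s=status.read_state();print(s['tool_pos'],s['tcp_rot'],s['time'])"
```

```text
[0.40963263 0.17150108 0.07749974] [-2.2614624  -2.17459935  0.0136741 ] 12.375
```

Request:
{"api": "move_arm", "payload": {"deltas": [[[0,0,0],[0.01,-0.01,-0.25],-1],[[0,0,0],[0.01,-0.01,-0.5],-1],[[0,0,0],[0.01,-0.01,-0.65],-1],[[0,0,0],[0.01,-0.01,-0.65],-1],[[0,0,0],[0.01,-0.01,-0.65],0.2],[[0,0,0],[0.01,-0.01,-0.65],1],[[0,0,0],[0.01,-0.01,-0.65],1],[[0,0,0],[0.01,-0.01,-0.65],1],[[0,0,0],[0.01,-0.01,-0.65],1],[[0,0,0],[0.01,-0.01,-0.65],1]], "grip_force": 40}}

```text
time: 13.62
tool_pos: [0.4159, 0.1708, 0.0177]
tcp_rot: [2.267, 2.174, 0.002]
wrist_force: [-1.7, 0.7, 5.0]
width: 0.641
```

The tool sits about 5 mm higher than I want, so I'll re-grip lower.

Request:
{"api": "move_arm", "payload": {"deltas": [[[0,0,0],[0,0,0],0],[[0,0,0],[0,0,0],-0.8],[[0,0,0],[0,0,0],-0.8],[[0,0,0],[-0.01,0,-0.065],-0.8],[[0,0,0],[-0.01,0,-0.065],-0.8],[[0,0,0],[-0.01,0,-0.065],0.2],[[0,0,0],[-0.01,0,-0.065],1],[[0,0,0],[-0.01,0,-0.065],1],[[0,0,0],[-0.01,0,-0.065],1],[[0,0,0],[-0.01,0,-0.065],1]]}}

```text
time: 14.88
tool_pos: [0.4146, 0.1706, 0.0101]
tcp_rot: [2.267, 2.174, 0.001]
wrist_force: [1.3, -1.2, 1.4]
width: 0.642
```

Request:
{"api": "move_arm", "payload": {"deltas": [[[0,0,0],[0,0,0.1],1],[[0,0,0],[0,0,0.3],1],[[0,0,0],[0,0,0.6],1],[[0,0,0],[0,0,0.9],1],[[0,0,0],[0,0,1],1]]}}

```text
time: 15.5
tool_pos: [0.4148, 0.1709, 0.1116]
tcp_rot: [2.267, 2.174, 0.004]
wrist_force: [0.6, 0.2, -3.1]
width: 0.64
```

Request:
{"api": "move_arm", "payload": {"deltas": [[[0,0,0],[0.01,-0.2,0.2],1],[[0,0,0],[0.03,-0.5,0.4],1],[[0,0,0],[0.05,-0.75,0.5],1],[[0,0,0],[0.07,-1,0.5],1]]}}

```text
time: 16.0
tool_pos: [0.4208, 0.0698, 0.1598]
tcp_rot: [-2.267, -2.175, -0.0]
wrist_force: [1.0, 0.3, -2.7]
width: 0.641
```

Request:
{"api": "move_arm", "payload": {"deltas": [[[0,0,0],[0.02,-0.25,0],1],[[0,0,0],[0.04,-0.5,0],1],[[0,0,0],[0.06,-0.75,0],1],[[0,0,0],[0.08,-1,0],1]]}}

```text
time: 16.5
tool_pos: [0.4278, -0.0301, 0.1585]
tcp_rot: [-2.266, -2.173, 0.002]
wrist_force: [0.3, -0.6, -3.4]
width: 0.646
```

Request:
{"api": "move_arm", "payload": {"deltas": [[[0,0,0.04],[0.02,-0.25,0],1],[[0,0,0.08],[0.04,-0.5,0],1],[[0,0,0.12],[0.06,-0.75,0],1],[[0,0,0.154],[0.08,-1,0],1]]}}

```text
time: 17.0
tool_pos: [0.4359, -0.1298, 0.1584]
tcp_rot: [-1.985, -2.432, 0.001]
wrist_force: [0.1, -0.1, -1.8]
width: 0.639
```

Request:
{"api": "move_arm", "payload": {"deltas": [[[0,0,0],[0.02,-0.25,0],1],[[0,0,0],[0.04,-0.5,0],1],[[0,0,0],[0.06,-0.8,0],1],[[0,0,0],[0.06,-1,0],1],[[0,0,0],[0.06,-1,0],1]]}}

```text
time: 17.62
tool_pos: [0.4425, -0.2302, 0.159]
tcp_rot: [-1.99, -2.429, 0.0]
wrist_force: [0.1, 0.6, -3.2]
width: 0.642
```

Request:
{"api": "move_arm", "payload": {"deltas": [[[-0.04,-0.008,0],[0,0,0],1],[[-0.09,-0.018,0],[0,-0.1,0],1],[[-0.14,-0.028,0],[0,-0.11,0],1],[[-0.187,-0.038,0],[0,-0.11,0],1],[[-0.187,-0.038,0],[0,-0.11,0],1],[[-0.187,-0.038,0],[0,-0.11,0],1]]}}

```text
time: 18.38
tool_pos: [0.4431, -0.2399, 0.1597]
tcp_rot: [1.833, 2.244, -0.275]
wrist_force: [-1.0, -0.2, -1.8]
width: 0.637
```

Run:
```python
from h import *
from scipy.spatial.transform import Rotation as R
s,Ws=cloud('scene'); t,W=cloud('top')
st=status.read_state(); print(st['time'],st['tool_pos'],R.from_rotvec(st['tcp_rot']).as_matrix().round(3),st['width'])
A=cv2.resize(s[100:220,310:430],None,fx=4,fy=4,interpolation=cv2.INTER_CUBIC)
B=cv2.resize(t[170:270,340:420],None,fx=4,fy=4,interpolation=cv2.INTER_CUBIC)
o=np.zeros((480,800,3),np.uint8); o[:,:480]=A; o[:400,480:]=B
cv2.imwrite('pics/p6.png',o[...,::-1])
```

```text
18.475 [ 0.44334202 -0.24066771  0.16002145] [[-0.19   0.98   0.059]
 [ 0.937  0.198 -0.289]
 [-0.295  0.    -0.956]] 0.645196733406298
```

View pics/p6.png

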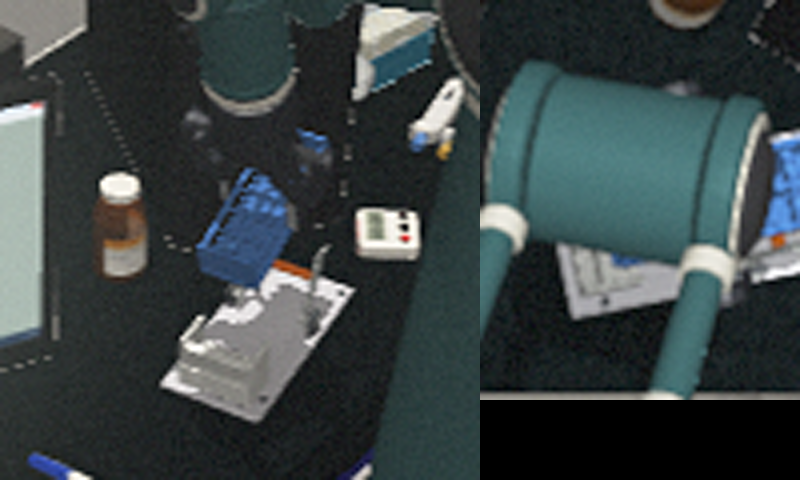

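The rack hangs over the stand tilted the right way (crop 245,230), low end over the ledge and high end over the prop. I'll lower it gently.

Request:
{"api": "move_arm", "payload": {"deltas": [[[0,0,0],[0.003,0,-0.15],1],[[0,0,0],[0.005,0.005,-0.35],1],[[0,0,0],[0.005,0.005,-0.55],1],[[0,0,0],[0.005,0.005,-0.7],1],[[0,0,0],[0.005,0.005,-0.82],1],[[0,0,0],[0.005,0.005,-0.88],1],[[0,0,0],[0.005,0.005,-0.88],1],[[0,0,0],[0.005,0.005,-0.88],1]]}}

```text
time: 19.48
tool_pos: [0.4442, -0.2403, 0.0725]
tcp_rot: [1.833, 2.242, -0.276]
wrist_force: [-0.1, -0.6, -2.3]
width: 0.645
```

Run:
```python
from h import *
s,Ws=cloud('scene')
A=cv2.resize(s[140:220,330:420],None,fx=7,fy=7,interpolation=cv2.INTER_CUBIC)
cv2.imwrite('pics/p7.png',A[...,::-1])
h=cv2.cvtColor(s,cv2.COLOR_RGB2HSV); m=(h[...,0]>95)&(h[...,0]<125)&(h[...,1]>110); k=np.zeros_like(m); k[140:215,335:415]=m[140:215,335:415]
P=Ws[k]-[.446,-.2495,0]; ex=np.array([.198,-.980,0]); ey=np.array([.98,.198,0])
S=np.c_[P@ex,P@ey,P[:,2]]*1000
S=S[~np.isnan(S).any(1)&(abs(S[:,0])<110)&(abs(S[:,1])<45)]
print(len(S),np.percentile(S,[2,50,98],axis=0).round())
n=np.c_[-.2955*S[:,0]+.955*S[:,2], .955*S[:,0]+.2955*S[:,2]]
print('along n/ e pct',np.percentile(n,[2,50,98],axis=0).round())
for a in range(-80,80,20):
    q=S[(S[:,0]>a)&(S[:,0]<a+20)]; 
    if len(q)>5: print(a,len(q),np.percentile(q[:,2],[5,95]).round(),np.percentile(q[:,1],[5,95]).round())
```

```text
409 [[-88. -30.  52.]
 [-38.  -2.  76.]
 [ 55.  26. 126.]]
along n/ e pct [[ 63. -62.]
 [ 87. -13.]
 [109.  88.]]
-80 57 [48. 87.] [-28.  25.]
-60 83 [54. 95.] [-29.  25.]
-40 84 [ 57. 101.] [-29.  23.]
-20 66 [ 63. 101.] [-23.  24.]
0 24 [71. 82.] [-11.  25.]
20 6 [75. 81.] [17. 26.]
40 33 [106. 128.] [-29.  -2.]
```

View pics/p7.png

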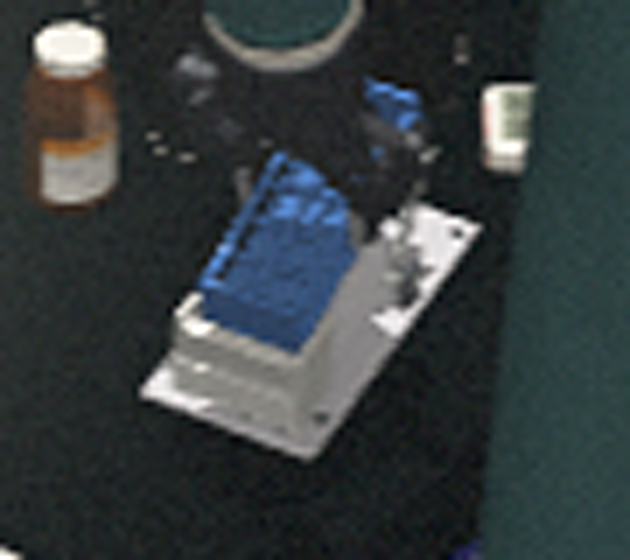

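The low end sits between the cheeks just inside the end stop (crop 250,330), with a lateral offset of about -1.5 mm. I'll correct by 1 mm and lower the last 8 mm slowly.

Request:
{"api": "move_arm", "payload": {"deltas": [[[0,0,0],[0.01,0,-0.03],1],[[0,0,0],[0.01,0,-0.05],1],[[0,0,0],[0.01,0,-0.07],1],[[0,0,0],[0.01,0,-0.07],1],[[0,0,0],[0.01,0,-0.07],1]]}}

```text
time: 20.15
tool_pos: [0.4446, -0.24, 0.0647]
tcp_rot: [1.833, 2.243, -0.277]
wrist_force: [0.9, -0.8, -2.6]
width: 0.64
```

Request:
{"api": "move_arm", "payload": {"deltas": [[[0,0,0],[0,0,-0.01],1],[[0,0,0],[0,0,-0.02],1],[[0,0,0],[0,0,-0.02],1]]}}

```text
time: 20.52
tool_pos: [0.4445, -0.24, 0.0626]
tcp_rot: [1.833, 2.243, -0.277]
wrist_force: [-0.3, 0.2, -2.6]
width: 0.642
```

Request:
{"api": "move_arm", "payload": {"deltas": [[[0,0,0],[0,0,-0.01],1],[[0,0,0],[0,0,-0.02],1],[[0,0,0],[0,0,-0.02],1]]}}

```text
time: 20.9
tool_pos: [0.4447, -0.24, 0.0618]
tcp_rot: [1.834, 2.242, -0.277]
wrist_force: [-3.8, 3.9, 7.1]
width: 0.641
```

Contact. Releasing slowly, then backing off along the tool axis.

Request:
{"api": "move_arm", "payload": {"deltas": [[[0,0,0],[0,0,-0.005],0],[[0,0,0],[0,0,-0.005],-0.25],[[0,0,0],[0,0,-0.005],-0.35],[[0,0,0],[0,0,-0.005],-0.45],[[0,0,0],[0,0,-0.005],-0.55],[[0,0,0],[0,0,-0.005],-0.65],[[0,0,0],[0,0,-0.005],-0.65]]}}

```text
time: 21.78
tool_pos: [0.4446, -0.24, 0.0602]
tcp_rot: [1.833, 2.243, -0.277]
wrist_force: [-0.3, 0.6, -0.0]
width: 0.826
```

```bash
cat > chk.py <<'E'
from h import *
import sys
s,Ws=cloud('scene')
A=cv2.resize(s[140:220,330:420],None,fx=7,fy=7,interpolation=cv2.INTER_CUBIC)
cv2.imwrite(sys.argv[1],A[...,::-1])
h=cv2.cvtColor(s,cv2.COLOR_RGB2HSV); m=(h[...,0]>95)&(h[...,0]<125)&(h[...,1]>110); k=np.zeros_like(m); k[140:215,335:415]=m[140:215,335:415]
P=Ws[k]-[.446,-.2495,0]; ex=np.array([.198,-.980,0]); ey=np.array([.98,.198,0])
S=np.c_[P@ex,P@ey,P[:,2]]*1000
S=S[~np.isnan(S).any(1)&(abs(S[:,0])<110)&(abs(S[:,1])<45)]
for a in range(-100,80,20):
    q=S[(S[:,0]>a)&(S[:,0]<a+20)]
    if len(q)>5: print(a,len(q),np.percentile(q[:,2],[5,95]).round(),np.percentile(q[:,1],[5,95]).round())
print(np.percentile(S@np.array([.955,0,.2955]),[2,98]))
st=status.read_state(); print(st['time'],st['tool_pos'],st['wrist_force'],st['width'])
E
python3 chk.py pics/p8.png
```

```text
-100 41 [57. 75.] [-27.  19.]
-80 36 [46. 77.] [-28.  24.]
-60 75 [44. 96.] [-27.  24.]
-40 90 [ 48. 103.] [-28.  24.]
-20 72 [52. 93.] [-27.  27.]
0 31 [57. 80.] [-22.  26.]
20 7 [ 65. 111.] [-27.  26.]
40 26 [ 95. 115.] [-27.  -2.]
[-64.67816312  85.29044123]
21.825 [ 0.44455401 -0.24002064  0.06016108] [0.14120691 0.38132643 0.14472004] 0.8269602359466834
```

View pics/p8.png

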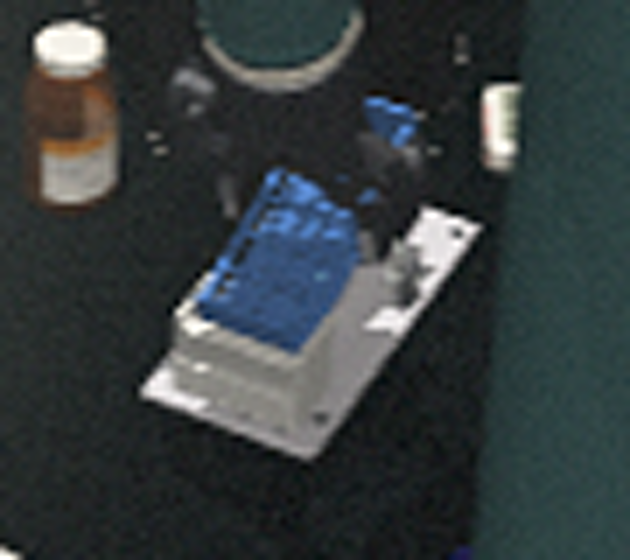

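The rack is seated on the ledge and the prop, and the force is back to zero. I'll retreat along the tool axis.

Request:
{"api": "move_arm", "payload": {"deltas": [[[0,0,0],[-0.006,0.03,0.1],-0.7],[[0,0,0],[-0.018,0.09,0.3],-0.7],[[0,0,0],[-0.036,0.18,0.6],-0.7],[[0,0,0],[-0.06,0.29,0.96],-0.7],[[0,0,0],[-0.06,0.29,0.96],-0.7]]}}

```text
time: 22.45
tool_pos: [0.4413, -0.2113, 0.1607]
tcp_rot: [1.829, 2.237, -0.272]
wrist_force: [0.5, -0.4, -0.1]
width: 0.851
```

Request:
{"api": "move_arm", "payload": {"deltas": [[[0,0,0],[0,0.3,0.3],-1],[[0,0,0],[-0.1,0.6,0.6],-1],[[0,0,0],[-0.1,1,0.6],-1],[[0,0,0],[-0.1,1,0.6],-1]]}}

```text
time: 22.95
tool_pos: [0.4285, -0.1092, 0.216]
tcp_rot: [1.83, 2.246, -0.276]
wrist_force: [0.1, 0.1, 0.4]
width: 1.001
```

```bash
python3 chk.py pics/p9.png
python3 - <<'E'
from h import *
t,W=cloud('top'); cv2.imwrite('pics/p9.png',np.hstack([cv2.imread('pics/p9.png')[:400,:400],cv2.resize(t[170:270,340:440],None,fx=4,fy=4,interpolation=cv2.INTER_CUBIC)[...,::-1]]))
h=cv2.cvtColor(t,cv2.COLOR_RGB2HSV); m=(h[...,0]>95)&(h[...,0]<125)&(h[...,1]>110); k=np.zeros_like(m); k[195:255,350:440]=m[195:255,350:440]
P=W[k]-[.446,-.2495,0]
S=np.c_[P@[.198,-.98,0],P@[.98,.198,0],P[:,2]]*1000; S=S[~np.isnan(S).any(1)]
print(len(S),np.percentile(S,[2,50,98],axis=0).round())
E
```

```text
-100 41 [56. 75.] [-28.  19.]
-80 25 [45. 76.] [-27.  24.]
-60 78 [41. 82.] [-26.  25.]
-40 86 [46. 87.] [-27.  25.]
-20 83 [51. 92.] [-28.  26.]
0 75 [ 61. 100.] [-27.  24.]
20 68 [ 66. 104.] [-27.  22.]
40 100 [ 73. 116.] [-27.  20.]
60 18 [77. 95.] [-25.  26.]
[-63.48394691  85.2062517 ]
23.0 [ 0.42830463 -0.11024339  0.21572589] [ 0.01340256 -0.86703013 -0.89084207] 1.0066924944298077
1233 [[-86. -56.  -3.]
 [-11.   1.  67.]
 [108.  61. 111.]]
```

View pics/p9.png

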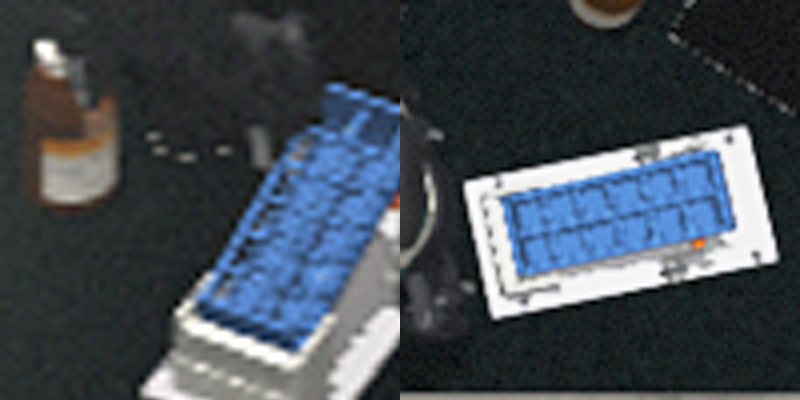

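```bash
python3 -c "
from workcell import order
print(order.finish_job())"
```

```text
the job is handed in; nothing more can be done
None
```

I did all the steps in order and handed the job in at about 23 s of the 72 s. The hand-in returned no verdict.

- **Prop:** I gripped the orange bar, carried it past upright along its arc and let go. The camera showed it standing open by itself, with the bar top at z ≈ 66 mm.
- **Rack out of the riser:** I drew it out by its exposed end until its centre was about 159 mm out on the riser's -x side, and released it flat on the bench.
- **Rack on the stand:** I took it at the middle, tilted it 0.30 rad, lowered it until it touched, and opened the gripper. I re-gripped once first, because the gripper sat about 5 mm too high.

**Last checks:**

| Check | Measured | Allowed |
|---|---|---|
| Rack centre, stand x | about -5 mm | -16 to 8 mm |
| Rack centre, stand y | about -1 mm | within 8 mm |
| Lengthwise tilt | about 0.28–0.30 rad | 0.24 to 0.36 rad |

- The rack did not shift measurably after release, the gripper was clear of everything, and the wrist force was near zero.
- I did not measure the seated height directly. The rack rests on both the ledge and the bar.
- I did not re-measure the bottle, beaker, timer and marker. The planned moves kept clear of them, and no unexpected contact force showed up.
- No check failed. Camera and tool positions disagreed by up to about 2 mm, which is inside the clearances.

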